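# Find the unlatched lamp-bay cover and push it open

### The arm

A 7-joint arm with a two-finger parallel gripper is mounted at the origin on the work surface. World frame = base frame: x ahead of the robot, y to its left, z up, the work surface at z = 0. Lengths are in mm, angles in rad, forces in N, time in s.
With the tool pointing down it reaches from about 425 to 925 mm from the base axis. Payload 6.8 kg.
Tool frame: the origin (TCP) lies at the very end of the fingers, on their centre line; the grasp point (between the pads) lies 19 mm behind it; z points along the fingers, y is the line along which they close (so a half turn about z gives the same grasp; the last joint's range is limited). The gripper opens to 88 mm and grips with 3 to 60 N. Pads are 20 mm wide; open, the fingers measure 115 mm over their backs; the gripper's body (75 mm by 178 mm) begins 61 mm behind the grasp point.
Start: joints at [-1.442, 0.477, 0.022, 1.555, -0.011, 1.109, -0.083], TCP at [158.345, 656.182, 222.664] pointing down, gripper open.
Joint ranges: [-2.96, 2.96], [-0.34, 2.1], [-1.41, 1.46], [0.24, 2.44], [-1.37, 4.51], [0.17, 1.92], [-2.96, 2.96]. Speed limits (rad/s): [2.39, 2.39, 3.14, 3.14, 3.14, 3.14, 3.14].

### API

Orientations are given as a 3x3 rotation matrix whose columns are the frame's x, y, z axes.
In Python, from workcell import manip gives the robot as it stands. The module is installed in compiled form; this text tells all that it offers.
- The arm moves only by the tool play_rows, never from a script. Its argument "moves" is a list of rows, each an object with "rotation": the turn, a rotation vector about the tool's x, y, z in units of 5 degrees (1.0 is 5 degrees), a list of three; "xyz": the shift along the tool's x, y, z in units of 25 mm (1.0 is 25 mm), a list of three; "gripper": the closure in counts, from 0 (fully open) to 255 (shut). A call has 1 to 20 rows; each row is the pose to reach, as a shift and turn from the pose commanded when the call began, along the tool's axes at that moment; what a row does not reach only later rows make up. A row lasts 1/10 s, in which the tool goes at most 50 mm and 8.59 degrees, less where a joint would pass 70% of its speed; a pose out of reach is approached as far as the arm can. A call with a gripper value outside its range is refused whole. The fingers move at their own pace and stop on an object; the grip force is fixed at half the most. Time passes only in rows, so rows that repeat a pose let the fingers close. It gives the time, the measured TCP pose, the force, the opening and the grip force at its end, in the units of the state.
- manip.get_obs(): the state, without advancing time (a new reading comes with each control period).
- manip.grab_frame(name): name is "side" or "top" or "wrist"; returns a dict with "img" (420x560x3 uint8, red, green, blue), "fx", "fy", "cx", "cy" (pixels), "k1" (the pictures are not rectified: a ray, as slopes to the right and down, at radius r is drawn at 1 + k1 r^2 times it, then the intrinsics apply), "xyz" and "orientation" of the camera in the world; the wrist camera has in their place "mount" (4x4, takes a point from camera to tool coordinates, whose origin is the TCP and whose axes are the flange's). Camera axes: x right, y down, z forward; pixel columns grow to the right and rows downward; lengths in mm; the calibration is good to about 2 mm. A picture is of the moment at which its call begins: read the wrist's pose just before it. There is no depth.
- manip.sign_off(): hands the job in; it is judged then, once.
The state is a dict: "clock": time; "joint_positions": joint angles; "joint_velocities": joint speeds; "joint_efforts": joint torques, N m; "eef_pos": TCP position; "tool_rot": TCP orientation; "force": force on the tool from outside, world axes, zero at the start; "ft_torque": the same for the moment, N m; "width": finger opening in mm; "finger_force": force on a finger pad.
Only numpy, scipy, OpenCV 4.12 (cv2) and the standard library are available. Lean on these libraries where they do the work, as an engineer would, in place of code of your own. Each camera call takes 0.05 s, during which the arm holds its last target. There are 200 camera calls.

### The job

One of the four grey covers on the white lamp unit is not latched. Press gently on the ribbed far end of one cover after another until you find the one that rocks, then push its raised near end up and away from you until the cover stands open against its stop, and draw back. Use fingertips only, with light force, and leave everything else where it is.

Things in the scene. Friction and masses are not known exactly. Their poses are not given: they have to be found in the camera images.
- chassis: lamp unit: white box fixed to the bench, 198 mm (its x) by 388 mm (its y), plain deck 88 mm high. Origin on the bench, 92 mm beyond its near face; x points from near to far side, y left, z up. In the deck, flush, lie four identical grey covers side by side, 92 mm apart, each 100 mm (x = -42 to +58 mm) by 76 mm (y), 6 mm thick, over its own bay (free depth 50 mm)
- bay1_ribs (a point): spot to press: middle of the ribbed far end of the leftmost cover (seen from the robot), level with the deck, 32 mm beyond the cover's pivot; axes as the unit's; it stays with the unit. A cover's pivot runs along y at unit x = +14 mm, 3 mm below the deck: the short far end (44 mm, four low black ribs) can only go down, the long near end (56 mm) only up
- bay2_ribs (a point): the same spot on the second cover from the left. Any of the four covers may be the loose one, the others are shut: a shut cover gives about 1 mm on its seal under 6 N on the ribs and springs back; the loose one sinks under 1 to 3 N and stays at the angle where it is left
- bay3_ribs (a point): the same spot on the third cover from the left
- bay4_ribs (a point): the same spot on the rightmost cover
- cover_loose (a joint): angle of the one loose cover, whichever of the four that is: 0 shut and flush, grows as its ribbed far end goes down and its near end comes up, stop at 1.45 rad (nearly upright). Light friction holds it: about 2 N at its raised near edge turns it. Below about 0.9 rad a level push at that edge jams by friction: first press the ribs 20 mm or more down, then push up and away along the edge's arc
- spanner: a screwspanner 150 mm long lying on the unit's far margin, behind the covers; origin at its underside; not part of the job
- lens_tube: a metal lens tube, 25 mm across and 28 mm tall, standing on the unit's far margin; origin at its foot; not part of the job
- spool: a white plastic spool, 72 mm across and 36 mm tall, on the bench to the left; origin at its underside; not part of the job
- vial: a brown glass jar, 44 mm across and 85 mm tall, on the bench to the right; origin at its underside; not part of the job
- carton: a small cardboard box, 80 x 60 x 50 mm, on the bench to the left; origin at its underside; not part of the job
- post_clamp: an aluminium block 50 x 30 x 24 mm with a short 12 mm post standing on it (54 mm overall), on the bench to the right; origin at its underside; not part of the job

How it is judged (in metres and radians):
On the way, in this order (a step that is already met when the one before it is completed fails the run):
1. the loose cover has been rocked by pressing its ribbed end (value of joint cover_loose above 0.1 rad), for 0.05 s.
2. the loose cover has been pushed open to its stop (value of joint cover_loose above 1.25 rad), for 0.1 s.
At the end, for the whole second after the job is handed in: The loose cover stands open at more than 1.25 rad (stop at 1.45) and at rest, and each bystander is within 20 mm of where it began (value of joint cover_loose above 1.25 rad and velocity of joint cover_loose between -0.05 and 0.05 rad/s and distance of each of spanner, lens_tube, spool, vial, carton, post_clamp from where it was at the start of the episode below 0.02 m); the robot touches nothing.
It fails at once if the fingers press or squeeze something with more than 40 N (contact force between the fingers and anything else above 40 N).
It fails at once if a bystander is moved, lifted or knocked over (more than 20 mm) (distance of any of spanner, lens_tube, spool, vial, carton, post_clamp from where it was at the start of the episode above 0.02 m).
It also fails if it takes over 51 s, if anything falls off the work surface, if the arm or the gripper's body presses on something with over 40 N, if the wrist force passes 120 N, or if a joint passes its speed limit or range.

## Working session

There is one attempt and no reset: what is moved stays moved. The work goes in short steps, Python scripts to look and compute and a tool call to move; the robot and the scene stay as the last step left them, time stands still between calls to the robot, and variables do not carry over. Pictures are saved under pics/ and viewed, at most 10 in all, crops included, and the job is handed in when it is done.

Besides the shell and the picture viewer there is one more tool, called after "Call:" as name(argument=value, ...) on one line, values as JSON. play_rows: Moves the arm, as the interface text tells. Its arguments: {"type":"object","properties":{"moves":{"type":"array"}},"required":["moves"]}

```bash
mkdir -p pics; python3 - <<'E'
from workcell import manip
import cv2,numpy as np
o=manip.get_obs();print(o['clock'],o['eef_pos'],np.round(o['tool_rot'],3).tolist(),o['force'],o['width'])
for n in('top','side'):
    f=manip.grab_frame(n);cv2.imwrite(f'pics/{n}0.png',f['img'][:,:,::-1])
    print({k:np.round(v,3).tolist() for k,v in f.items() if k!='img'})
    np.save(f'pics/{n}0.npy',f,allow_pickle=True)
E
```

```text
0.0 [158.21874649 655.57696961 221.69280825] [[-0.972, 0.235, -0.0], [0.235, 0.972, -0.002], [-0.0, -0.002, -1.0]] [0.27286998 0.0629991  0.25399421] 87.60763607133326
{'fx': 536.803, 'fy': 536.803, 'cx': 280.297, 'cy': 207.695, 'k1': -0.166, 'xyz': [262.388, 6.011, 1498.059], 'orientation': [[0.022, -0.982, 0.186], [-1.0, -0.026, -0.018], [0.022, -0.185, -0.982]]}
{'fx': 421.368, 'fy': 421.368, 'cx': 281.835, 'cy': 208.47, 'k1': 0.027, 'xyz': [143.264, -784.043, 761.691], 'orientation': [[0.893, -0.283, 0.349], [-0.449, -0.563, 0.694], [0.0, -0.777, -0.63]]}
```

View pics/top0.png

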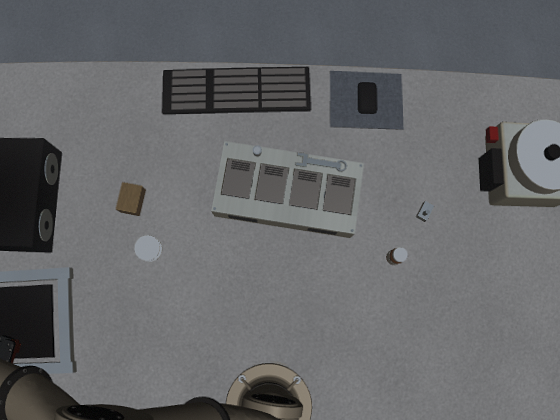

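View pics/side0.png

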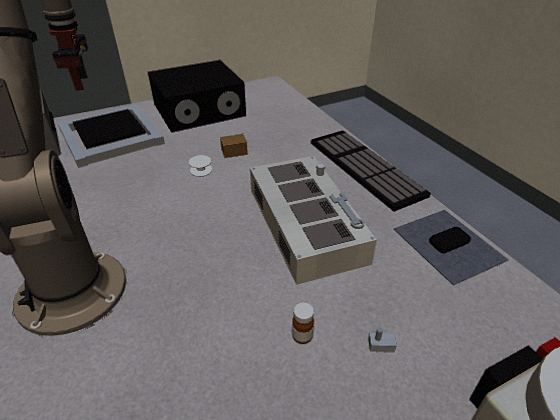

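The top view shows the unit tilted slightly in the image. Its covers are centred near (238,178), (271,183), (306,188) and (340,194), with the ribs on their upper ends. The spanner is at (322,161) and the tube at (257,151). Next I'll get the unit pose from the cover contours.

```bash
cat >h.py <<'E'
import numpy as np,cv2
def ray(f,px,R=None,t=None):
    K=np.array([[f['fx'],0,f['cx']],[0,f['fy'],f['cy']],[0,0,1]])
    p=(np.atleast_2d(px).astype(float)-[f['cx'],f['cy']])/[f['fx'],f['fy']]
    u=p.copy()
    for _ in range(20): u=p/(1+f['k1']*(u**2).sum(1,keepdims=True))
    d=np.c_[u,np.ones(len(u))]
    R=np.array(f['orientation']) if R is None else R
    t=np.array(f['xyz']) if t is None else t
    return t,d@R.T
def onz(f,px,z,**k):
    t,d=ray(f,px,**k); return t+d*((z-t[2])/d[:,2])[:,None]
E
python3 - <<'E'
from h import *
for n,box in(('top',(205,135,375,245)),('side',(240,150,380,285))):
    f=np.load(f'pics/{n}0.npy',allow_pickle=True).item()
    g=cv2.cvtColor(f['img'],cv2.COLOR_RGB2GRAY);x0,y0,x1,y1=box
    s=4;c=cv2.resize(g[y0:y1,x0:x1],None,fx=s,fy=s,interpolation=cv2.INTER_CUBIC)
    t,_=cv2.threshold(c,0,255,cv2.THRESH_OTSU);m=(c<t).astype(np.uint8)*255
    cs,_=cv2.findContours(m,cv2.RETR_LIST,cv2.CHAIN_APPROX_NONE)
    print(n,t)
    for k in cs:
        a=cv2.contourArea(k)/s/s
        if 300<a<3000:
            px=(k[:,0]+.5)/s-.5+[x0,y0]
            P=onz(f,px,88)[:,:2].astype(np.float32)
            r=cv2.minAreaRect(P);print(round(a),np.round(px.mean(0)),np.round(r[0],1),np.round(r[1],1),round(r[2],2))
E
```

```text
top 103.0
672 [282. 225.] [483.7 -24.6] [385.9  14.7] 82.29
1074 [339. 194.] [ 570.9 -175.9] [ 81.5 104.3] 82.26
1079 [305. 189.] [583.3 -85.2] [ 81.  105.3] 82.39
1068 [271. 183.] [595.6   6.1] [ 81. 105.] 82.32
1079 [238. 178.] [607.8  97.2] [ 81.2 105.1] 82.48
side 98.0
982 [328. 234.] [ 571.8 -174.2] [ 81.  104.8] 82.46
805 [313. 211.] [584.1 -83.3] [ 81.4 105.3] 82.14
667 [300. 190.] [596.4   7.7] [ 81.9 104.9] 82.54
2881 [303. 239.] [569.6 -73. ] [445.1 223.5] 82.33
560 [288. 172.] [608.8  99.1] [ 82.  105.6] 82.45
1516 [357. 167.] [820.2  22.7] [140.6 287.8] 2.93
```

Call:
play_rows(moves=[{"rotation": [0,0,-1.2],"xyz": [-24.26,-17.3,2],"gripper": 255},{"rotation": [0,0,-1.2],"xyz": [-24.26,-17.3,2],"gripper": 255},{"rotation": [0,0,-1.2],"xyz": [-24.26,-17.3,2],"gripper": 255},{"rotation": [0,0,-1.2],"xyz": [-24.26,-17.3,2],"gripper": 255},{"rotation": [0,0,-1.2],"xyz": [-24.26,-17.3,2],"gripper": 255},{"rotation": [0,0,-1.2],"xyz": [-24.26,-17.3,2],"gripper": 255},{"rotation": [0,0,-1.2],"xyz": [-24.26,-17.3,2],"gripper": 255},{"rotation": [0,0,-1.2],"xyz": [-24.26,-17.3,2],"gripper": 255},{"rotation": [0,0,-1.2],"xyz": [-24.26,-17.3,2],"gripper": 255},{"rotation": [0,0,-1.2],"xyz": [-24.26,-17.3,2],"gripper": 255},{"rotation": [0,0,-1.2],"xyz": [-24.26,-17.3,2],"gripper": 255},{"rotation": [0,0,-1.2],"xyz": [-24.26,-17.3,2],"gripper": 255},{"rotation": [0,0,-1.2],"xyz": [-24.26,-17.3,2],"gripper": 255},{"rotation": [0,0,-1.2],"xyz": [-24.26,-17.3,2],"gripper": 255},{"rotation": [0,0,-1.2],"xyz": [-24.26,-17.3,2],"gripper": 255},{"rotation": [0,0,-1.2],"xyz": [-24.26,-17.3,2],"gripper": 255},{"rotation": [0,0,-1.2],"xyz": [-24.26,-17.3,2],"gripper": 255},{"rotation": [0,0,-1.2],"xyz": [-24.26,-17.3,2],"gripper": 255},{"rotation": [0,0,-1.2],"xyz": [-24.26,-17.3,2],"gripper": 255},{"rotation": [0,0,-1.2],"xyz": [-24.26,-17.3,2],"gripper": 255}])

```text
clock: 2.1
eef_pos: [645.8, 95.2, 172.8]
tool_rot: [[-0.992, 0.129, -0.0], [0.129, 0.992, 0.001], [0.0, 0.001, -1.0]]
force: [-0.3, -0.7, 0.5]
width: 0.8
finger_force: 0.0
```

Call:
play_rows(moves=[{"rotation": [0,0,0],"xyz": [0,0.08,1.6],"gripper": 255},{"rotation": [0,0,0],"xyz": [0,0.08,2.6],"gripper": 255},{"rotation": [0,0,0],"xyz": [0,0.08,3.1],"gripper": 255},{"rotation": [0,0,0],"xyz": [0,0.08,3.25],"gripper": 255},{"rotation": [0,0,0],"xyz": [0,0.08,3.32],"gripper": 255},{"rotation": [0,0,0],"xyz": [0,0.08,3.38],"gripper": 255},{"rotation": [0,0,0],"xyz": [0,0.08,3.42],"gripper": 255},{"rotation": [0,0,0],"xyz": [0,0.08,3.46],"gripper": 255},{"rotation": [0,0,0],"xyz": [0,0.08,3.46],"gripper": 255}])

```text
clock: 3.0
eef_pos: [647.6, 95.5, 87.0]
tool_rot: [[-0.991, 0.132, 0.002], [0.132, 0.991, 0.0], [-0.002, 0.001, -1.0]]
force: [1.5, -0.3, 1.6]
width: 0.3
finger_force: 1.0
```

Call:
play_rows(moves=[{"rotation": [0,0,0],"xyz": [0,-0.1,0.05],"gripper": 255},{"rotation": [0,0,0],"xyz": [0,-0.1,0.1],"gripper": 255},{"rotation": [0,0,0],"xyz": [0,-0.1,0.1],"gripper": 255}])

```text
clock: 3.3
eef_pos: [646.8, 93.1, 83.7]
tool_rot: [[-0.991, 0.132, 0.001], [0.132, 0.991, 0.0], [-0.001, 0.0, -1.0]]
force: [2.2, 1.3, 1.9]
width: 0.4
finger_force: 1.1
```

Call:
play_rows(moves=[{"rotation": [0,0,0],"xyz": [0,0,0.06],"gripper": 255},{"rotation": [0,0,0],"xyz": [0,0,0.12],"gripper": 255},{"rotation": [0,0,0],"xyz": [0,0,0.18],"gripper": 255},{"rotation": [0,0,0],"xyz": [0,0,0.18],"gripper": 255}])

```text
clock: 3.7
eef_pos: [645.9, 93.1, 78.7]
tool_rot: [[-0.991, 0.132, -0.001], [0.132, 0.991, -0.0], [0.001, -0.0, -1.0]]
force: [0.8, 0.4, 1.0]
width: 0.3
finger_force: 0.6
```

Cover 1 gives way at 1–2 N, so it is the loose one. I'll press it well down, moving slightly toward the pivot.

Call:
play_rows(moves=[{"rotation": [0,0,0],"xyz": [0.06,0,0.1],"gripper": 255},{"rotation": [0,0,0],"xyz": [0.12,0,0.2],"gripper": 255},{"rotation": [0,0,0],"xyz": [0.16,0,0.3],"gripper": 255},{"rotation": [0,0,0],"xyz": [0.16,0,0.4],"gripper": 255},{"rotation": [0,0,0],"xyz": [0.16,0,0.5],"gripper": 255},{"rotation": [0,0,0],"xyz": [0.16,0,0.6],"gripper": 255},{"rotation": [0,0,0],"xyz": [0.16,0,0.7],"gripper": 255},{"rotation": [0,0,0],"xyz": [0.16,0,0.8],"gripper": 255},{"rotation": [0,0,0],"xyz": [0.16,0,0.88],"gripper": 255},{"rotation": [0,0,0],"xyz": [0.16,0,0.88],"gripper": 255}])

```text
clock: 4.7
eef_pos: [642.1, 93.4, 56.6]
tool_rot: [[-0.991, 0.132, -0.001], [0.132, 0.991, -0.0], [0.001, -0.0, -1.0]]
force: [0.5, 0.5, 0.4]
width: 0.7
finger_force: 0.3
```

```bash
python3 - <<'E'
from workcell import manip
import cv2
f=manip.grab_frame('side')['img']
cv2.imwrite('pics/side1.png',cv2.resize(f[60:290,200:420,::-1],None,fx=2.5,fy=2.5))
E
```

```text
(no output)
```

View pics/side1.png

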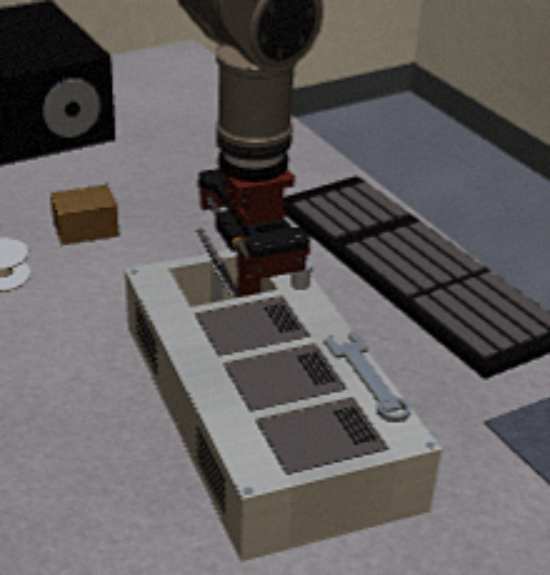

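The side view shows the leftmost cover standing edge-on at crop (197,230)–(235,295), about 1 rad open. The lens tube at (300,277) is untouched. Next I lift out, come around to the near side and approach the raised edge.

Call:
play_rows(moves=[{"rotation": [0,0,0],"xyz": [-0.06,0,-0.1],"gripper": 255},{"rotation": [0,0,0],"xyz": [-0.06,0,-0.8],"gripper": 255},{"rotation": [0,0,0],"xyz": [-0.06,0,-2.2],"gripper": 255},{"rotation": [0,0,0],"xyz": [-0.06,0,-3.6],"gripper": 255},{"rotation": [0,0,0],"xyz": [0,0,-4.8],"gripper": 255},{"rotation": [0,0,0],"xyz": [1.5,0,-4.8],"gripper": 255},{"rotation": [0,0,0],"xyz": [3,0,-4.8],"gripper": 255},{"rotation": [0,0,0],"xyz": [3.7,0,-4.8],"gripper": 255},{"rotation": [0,0,0],"xyz": [3.7,0,-4.8],"gripper": 255},{"rotation": [0,0,0],"xyz": [3.7,0,-3.5],"gripper": 255},{"rotation": [0,0,0],"xyz": [3.7,0,-2.4],"gripper": 255},{"rotation": [0,0,0],"xyz": [3.7,0,-2.2],"gripper": 255},{"rotation": [0,0,0],"xyz": [3.7,0,-2.2],"gripper": 255}])

```text
clock: 6.05
eef_pos: [550.9, 105.3, 111.6]
tool_rot: [[-0.991, 0.132, -0.001], [0.132, 0.991, -0.001], [0.001, -0.001, -1.0]]
force: [-0.5, 0.3, 0.7]
width: 0.5
finger_force: 0.0
```

```bash
python3 - <<'E'
from workcell import manip
import cv2
f=manip.grab_frame('side')['img']
cv2.imwrite('pics/side2.png',cv2.resize(f[110:220,220:350,::-1],None,fx=5,fy=5))
E
```

```text
(no output)
```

View pics/side2.png

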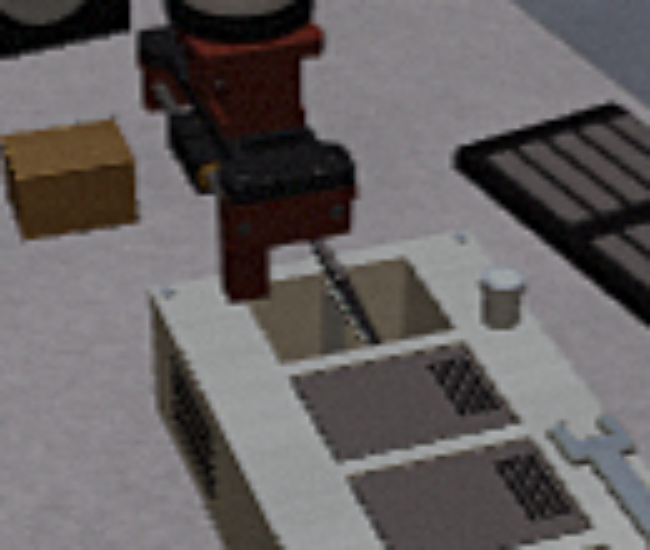

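The cover still stands at about 1 rad, crop (315,245)–(375,340). The fingertip is on its near side at (245,297), clear of it. Now I push away and slightly up.

Call:
play_rows(moves=[{"rotation": [0,0,0],"xyz": [-0.5,0,0],"gripper": 255},{"rotation": [0,0,0],"xyz": [-0.7,0,0],"gripper": 255},{"rotation": [0,0,0],"xyz": [-0.8,0,-0.05],"gripper": 255},{"rotation": [0,0,0],"xyz": [-0.9,0,-0.1],"gripper": 255},{"rotation": [0,0,0],"xyz": [-1.0,0,-0.16],"gripper": 255},{"rotation": [0,0,0],"xyz": [-1.1,0,-0.22],"gripper": 255},{"rotation": [0,0,0],"xyz": [-1.2,0,-0.27],"gripper": 255},{"rotation": [0,0,0],"xyz": [-1.3,0,-0.31],"gripper": 255},{"rotation": [0,0,0],"xyz": [-1.4,0,-0.34],"gripper": 255},{"rotation": [0,0,0],"xyz": [-1.5,0,-0.36],"gripper": 255},{"rotation": [0,0,0],"xyz": [-1.5,0,-0.36],"gripper": 255}])

```text
clock: 7.2
eef_pos: [588.3, 100.7, 121.2]
tool_rot: [[-0.991, 0.132, 0.0], [0.132, 0.991, 0.0], [-0.0, 0.0, -1.0]]
force: [-1.2, 0.4, 0.6]
width: 0.4
finger_force: 0.0
```

Call:
play_rows(moves=[{"rotation": [0,0,0],"xyz": [-0.08,0,0],"gripper": 255},{"rotation": [0,0,0],"xyz": [-0.16,0,0],"gripper": 255},{"rotation": [0,0,0],"xyz": [-0.24,0,0],"gripper": 255},{"rotation": [0,0,0],"xyz": [-0.24,0,0],"gripper": 255}])

```text
clock: 7.6
eef_pos: [594.2, 99.9, 121.1]
tool_rot: [[-0.991, 0.132, 0.0], [0.132, 0.991, 0.0], [-0.0, 0.0, -1.0]]
force: [0.1, 0.3, -0.7]
width: 0.8
finger_force: 0.0
```

```bash
python3 - <<'E'
from workcell import manip
import cv2
f=manip.grab_frame('side')['img']
cv2.imwrite('pics/side3.png',cv2.resize(f[110:220,220:350,::-1],None,fx=5,fy=5))
E
```

```text
(no output)
```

View pics/side3.png

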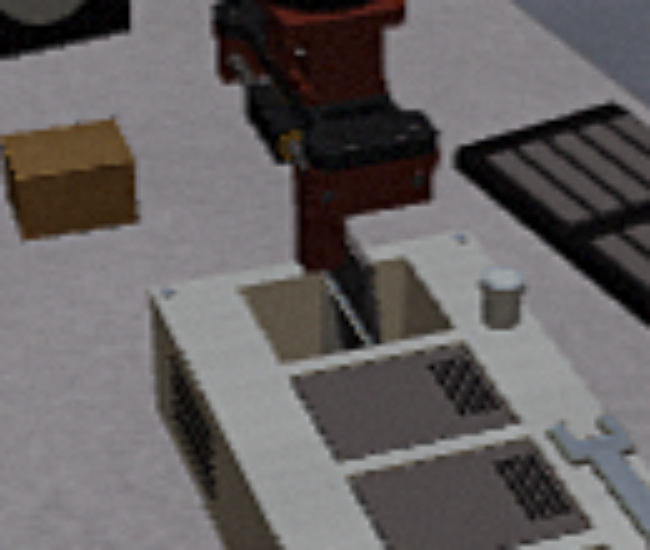

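The cover is much steeper now, with the finger against its near edge at (325,265). The force is still low, so I keep going to the stop.

Call:
play_rows(moves=[{"rotation": [0,0,0],"xyz": [-0.06,0,0],"gripper": 255},{"rotation": [0,0,0],"xyz": [-0.12,0,0],"gripper": 255},{"rotation": [0,0,0],"xyz": [-0.16,0,0],"gripper": 255},{"rotation": [0,0,0],"xyz": [-0.16,0,0],"gripper": 255}])

```text
clock: 8.05
eef_pos: [595.5, 99.7, 121.0]
tool_rot: [[-0.991, 0.131, -0.005], [0.131, 0.991, 0.0], [0.005, -0.001, -1.0]]
force: [-9.2, 0.6, 7.0]
width: 0.7
finger_force: 4.3
```

The stop is reached: 9 N of resistance and no further travel. I draw back.

Call:
play_rows(moves=[{"rotation": [0,0,0],"xyz": [0.2,0,0],"gripper": 255},{"rotation": [0,0,0],"xyz": [0.6,0,0],"gripper": 255},{"rotation": [0,0,0],"xyz": [1.5,0,0],"gripper": 255},{"rotation": [0,0,0],"xyz": [3,0,-1],"gripper": 255},{"rotation": [0,0,0],"xyz": [4,0,-2.5],"gripper": 255},{"rotation": [0,0,0],"xyz": [4,0,-4],"gripper": 255},{"rotation": [0,0,0],"xyz": [4,0,-4],"gripper": 255},{"rotation": [0,0,0],"xyz": [4,0,-4],"gripper": 255}])

```text
clock: 8.85
eef_pos: [499.0, 112.9, 221.9]
tool_rot: [[-0.991, 0.132, 0.003], [0.132, 0.991, 0.001], [-0.002, 0.002, -1.0]]
force: [1.3, 0.3, -0.6]
width: 0.6
finger_force: 0.0
```

```bash
python3 - <<'E'
from workcell import manip
import cv2
f=manip.grab_frame('side')['img']
cv2.imwrite('pics/side4.png',cv2.resize(f[110:250,220:390,::-1],None,fx=4,fy=4))
E
```

```text
(no output)
```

View pics/side4.png

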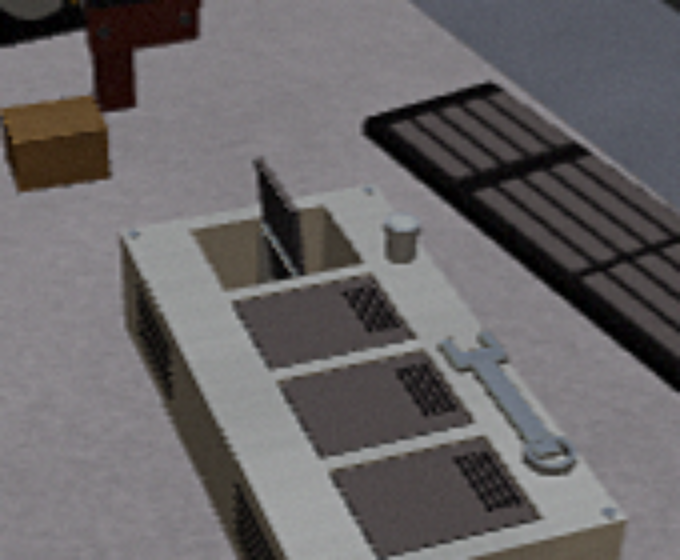

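The cover stands nearly upright, with its right edge from about (297,208) to (303,272) in the crop. The tube and spanner are in place. I'll check the angle numerically before handing in.

```bash
python3 - <<'E'
from h import *
f=np.load('pics/side0.npy',allow_pickle=True).item()
ux=np.array([.991,-.133,0]);uy=np.array([.133,.991,0])
piv=np.array([608.3,98.1,85])+6*ux
px=np.array([[297,208],[303,272],[258,160]])/4+[220,110]
t,d=ray(f,px)
for i,s in enumerate((-38,-38,38)):
    q=piv+s*uy; P=t+d[i]*((q-t)@uy/(d[i]@uy)); r=P-q
    print(np.round([r@ux,r[2]],1), np.arctan2(r[2],-(r@ux)))
E
```

```text
[-4.  57.7] 1.502175160729735
[1.6 3.9] 1.9479538636160825
[-5.1 51.9] 1.4718880681902924
```

The measured angle is about 1.45 rad, which is the stop.

```bash
python3 -c "
from workcell import manip
print(manip.sign_off())"
```

```text
the job is handed in; nothing more can be done
None
```

The loose cover was the leftmost one: it now stands open at its stop (about 1.45 rad measured), the arm is drawn back, nothing else looked moved in the last side view, and the job is handed in (no verdict was returned).

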